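# Step the filter turret to the slit position

### The job

Step the filter turret round to its slit position: with the fingertips, push the black tab sideways until it points at the middle of the label button bearing the single long bar, and leave it there. Push the tab from one side at a time without pinching it, and leave the dish, the cup and the small bottle standing where they are.

Things in the scene. Friction and masses are not known exactly. Their poses are not given: they have to be found in the camera images.
- filter_module: fixed grey base plate 265 x 256 mm, 20 mm high; darker block 52 x 150 mm, 72 mm high, 86 mm behind the turret axis (+x). Origin: on the turret axis at bench height. Four labels in front, 125 mm from the axis, at angles a = -0.9, -0.3, 0.3, 0.9 rad, i.e. along (-cos a, -sin a) in this frame. The one at -0.3 is always blank (parked): the turret starts near it.
- turret (a joint): turret angle (aluminium disc 100 mm across, top of hub 54 mm above the bench), counterclockwise from above positive; at q the tab points along (-cos q, -sin q) in the module's frame. Ends at -1.2 and 1.2 rad; starts near -0.3. Stiff, without notches: it turns under about 2 to 3 N at the tab and stays where it is left, so a push too far must be pushed back from the other side.
- tab (a point): middle of the upright black radial plate on the turret, 11 mm thick (with a flat pad on each side), from the rim (radius 50 mm) out to radius 95 mm, underside 28 mm and top 72 mm above the bench. This point: 75 mm from the turret axis, 50 mm above the bench; its x axis points to the turret axis, y through the thickness.
- pointed_spot (a point): the spot the tab points at: on the tab's centre line, 125 mm from the turret axis, 24 mm above the bench. It turns with the turret and lies over a label's centre when the tab points at it.
- label_slit: fixed white label button, 44 mm across, 4 mm high, lying on the base plate 125 mm from the turret axis at one of the four positions; its raised black symbol is one long bar, 38 x 9 mm (the wanted one). Origin: centre of its underside. Which of the three other than -0.3 it stands at changes from run to run.
- label_round: fixed white label button, 44 mm across, 4 mm high, lying on the base plate 125 mm from the turret axis at one of the four positions; its raised black symbol is a round dot, 28 mm across. Origin: centre of its underside. Which of the three other than -0.3 it stands at changes from run to run.
- label_square: fixed white label button, 44 mm across, 4 mm high, lying on the base plate 125 mm from the turret axis at one of the four positions; its raised black symbol is a square, 26 mm wide. Origin: centre of its underside. Which of the three other than -0.3 it stands at changes from run to run.
- petri: clear shallow dish with lid, 60 mm across, 15 mm high, loose. Origin: centre of its underside.
- cup: white sample cup with white screw lid, 46 mm across, 57 mm high, loose. Origin: centre of its underside.
- small_bottle: small brown bottle with screw cap, 20 mm across, 43 mm high, loose. Origin: centre of its underside.

How it is judged:
By the outcome, as a careful person would: the job done as asked, in the order asked, and still so for the second after the job is handed in, with the robot touching nothing.
It also fails if it takes over 35 s, if anything falls off the work surface, if the arm or the gripper's body presses on something with over 40 N, if the wrist force passes 120 N, or if a joint passes its speed limit or range.

### The arm

A 7-joint arm with a two-finger parallel gripper is mounted at the origin on a cart in front of the work surface, level with it; the furniture and walls round the work are solid. World frame = base frame: x ahead of the robot, y to its left, z up, the work surface at z = 0. Lengths are in m, angles in rad, forces in N, time in s.
With the tool pointing down it reaches from about 0.425 to 0.975 m from the base axis. Payload 16.7 kg.
Tool frame: the origin (TCP) lies at the very end of the fingers, on their centre line; the grasp point (between the pads) lies 19 mm behind it (bot.pinch_z is the distance from the TCP to the grasp point, in m); z points along the fingers, y is the line along which they close (so a half turn about z gives the same grasp; the last joint's range is limited). The gripper opens to 85 mm and grips with 20 to 120 N. Pads are 22 mm wide; open, the fingers measure 114 mm over their backs; the gripper's body (76 mm by 85 mm) begins 54 mm behind the grasp point. The pads swing forward as they close: fully open they stand 13 mm farther back than shut.
Start: joints at [-1.444, 0.426, 0.074, 1.606, -0.034, 1.111, -0.067], TCP at [0.184, 0.649, 0.231] pointing down, gripper open.
Joint ranges: [-2.85, 2.85], [-0.5, 2.14], [-1.23, 1.37], [0.21, 2.46], [-1.02, 4.16], [0.16, 2.05], [-2.73, 2.73]. Speed limits (rad/s): [1.89, 1.89, 2.39, 2.39, 3.01, 3.01, 3.01].

### API

Orientations are given as a unit quaternion [x, y, z, w].
In Python, from plant import bot, snapshot, camera_info gives the robot as it stands.
- The arm moves only by the tool send_rows, never from a script. Its argument "commands" is text: rows parted by semicolons, each of 7 numbers parted by spaces: the gripper command: -1 is fully open, 1 is shut, values between are in proportion, then the shift along the tool's x, y, z scaled (see below), then the turn, a rotation vector about the tool's x, y, z scaled (see below). In form: hand tx ty tz rx ry rz; .... A call has 1 to 5 rows; each row is the pose to reach, as a shift and turn from the pose commanded when the call began, along the tool's axes at that moment; what a row does not reach only later rows make up. The controller multiplies each number of a shift by 0.6 m and each number of a turn by 60 degrees. A row lasts 1/8 s, in which the tool goes at most 62.5 mm and 10.7 degrees, less where a joint would pass 70% of its speed; a pose out of reach is approached as far as the arm can. A call with a number of a shift or a turn outside -1 to 1 is refused whole. A call with a gripper value outside its range is refused whole. The fingers move at their own pace and stop on an object; "squeeze" is the grip in N (left out, the last holds). Time passes only in rows, so rows that repeat a pose let the fingers close. It gives the time, the measured TCP pose, the force, the opening and the grip force at its end, in the units of the state.
- bot.sense(): the state, without advancing time (a new reading comes with each control period).
- snapshot(name): name is "scene" or "top"; returns (picture, depth): 384x512x3 uint8, red, green, blue; 384x512 float32, m along the optical axis (not along the pixel's ray), 0 where there is no reading.
- camera_info(name): a dict with "intrinsics" (3x3 intrinsics, pixels), "eye" and "attitude" of the camera in the world. Camera axes: x right, y down, z forward; pixel columns grow to the right and rows downward; lengths in m; the calibration is good to about 2 mm. A picture is of the moment at which its call begins. camera_info takes no time and is no camera call.
- bot.sign_off(): hands the job in; it is judged then, once.
The state is a dict: "clock": time; "qpos": joint angles; "qvel": joint speeds; "effort": joint torques, N m; "tool_pos": TCP position; "eef_rot": TCP orientation; "contact_force": force on the tool from outside, world axes, zero at the start; "wrist_torque": the same for the moment, N m; "grip_width": finger opening in m; "grip_force": force on a finger pad.
Only numpy, scipy, OpenCV 4.12 (cv2) and the standard library are available. Lean on these libraries where they do the work, as an engineer would, in place of code of your own. Each camera call takes 0.05 s, during which the arm holds its last target. There are 200 camera calls.

## Working session

There is one attempt and no reset: what is moved stays moved. The work goes in short steps, Python scripts to look and compute and a tool call to move; the robot and the scene stay as the last step left them, time stands still between calls to the robot, and variables do not carry over. Pictures are saved under pics/ and viewed, at most 10 in all, crops included, and the job is handed in when it is done.

Besides the shell and the picture viewer there is one more tool, called after ">>>" as a command line: name --argument value ..., lists and objects as JSON in quotes. send_rows: Moves the arm, as the interface text tells. Shifts and turns lie within -1 to 1; 1 stands for 0.6 m of shift or 60 degrees of turn. Its arguments: {"type":"object","properties":{"commands":{"type":"string"},"squeeze":{"type":"number"}},"required":["commands"]}

```bash
mkdir -p pics; python3 - <<'E'
from plant import bot, snapshot, camera_info
import cv2,numpy as np
s=bot.sense();print(s['tool_pos'],s['eef_rot'],s['grip_width'],s['clock'])
for n in("scene","top"):
    p,d=snapshot(n);cv2.imwrite(f"pics/{n}0.png",p[:,:,::-1]);np.save(f"pics/{n}0.npy",d)
    c=camera_info(n);print(n,c)
E
```

```text
[0.18437664 0.64886892 0.23057426] [ 1.37978384e-01  9.90435001e-01 -6.87681662e-04 -4.76489777e-05] 0.08524414993702543 0.0
scene {'intrinsics': array([[481.54665361,   0.        , 253.04016602],
       [  0.        , 481.54665361, 189.29281168],
       [  0.        ,   0.        ,   1.        ]]), 'eye': array([ 0.00797853, -0.56532178,  0.57809249]), 'attitude': array([ 0.80584683, -0.33391482,  0.18881011, -0.45106819])}
top {'intrinsics': array([[349.52233362,   0.        , 252.29387887],
       [  0.        , 349.52233362, 191.84049312],
       [  0.        ,   0.        ,   1.        ]]), 'eye': array([0.45242513, 0.02268665, 0.91356725]), 'attitude': array([-0.69731474,  0.71009747, -0.0692095 ,  0.06872975])}
```

View pics/top0.png

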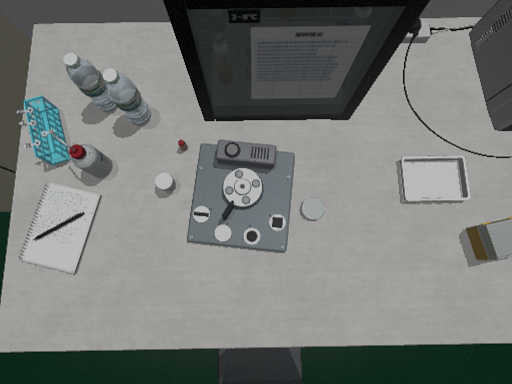

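View pics/scene0.png

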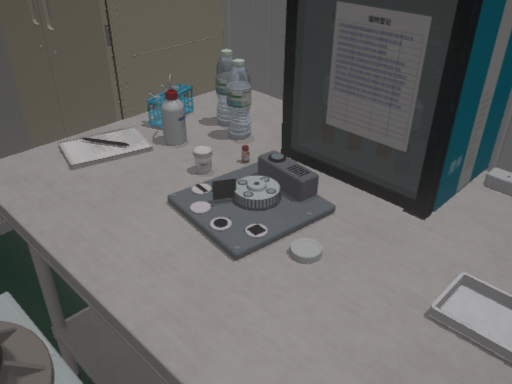

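The top view has the slit label at about (202,213), which is a = -0.9. The blank is at (223,232), the dot at (252,236) and the square at (277,222). The hub is at (242,187), with the cup at (165,184), bottle at (182,145) and dish at (312,208). The tab points near the blank.

```bash
cat > h.py <<'E'
import numpy as np,cv2
from plant import bot,snapshot,camera_info
from scipy.spatial.transform import Rotation as R
def ray(n,u,v,z):
    c=camera_info(n);K=c['intrinsics'];r=R.from_quat(c['attitude']).as_matrix()@np.linalg.inv(K)@[u,v,1]
    return c['eye']+r*(z-c['eye'][2])/r[2]
def crop(n,u0,v0,u1,v1,k,f):
    p,d=snapshot(n);cv2.imwrite(f,cv2.resize(p[v0:v1,u0:u1,::-1],None,fx=k,fy=k,interpolation=cv2.INTER_CUBIC));return p,d
E
python3 - <<'E'
from h import *
print(ray("top",256,192,0))
p=cv2.imread("pics/top0.png");cv2.imwrite("pics/c1.png",cv2.resize(p[135:257,180:300],None,fx=4.9,fy=4.9,interpolation=cv2.INTER_CUBIC))
for n,u,v,z in[("hub",242,187,.054),("slit",202,213.5,.024),("blank",223,232,.024),("dot",252,236,.024),("sq",277,222,.024),("cup",165,182,.057),("bot",182,144,.043),("petri",312,208,.015)]:print(n,ray("top",u,v,z).round(4))
E
```

```text
[0.63260356 0.01055143 0.        ]
hub [0.6354 0.0462 0.054 ]
slit [0.5742 0.1504 0.024 ]
blank [0.526  0.0967 0.024 ]
dot [0.5146 0.0233 0.024 ]
sq [ 0.5489 -0.0411  0.024 ]
cup [0.6511 0.2394 0.057 ]
bot [0.7553 0.2017 0.043 ]
petri [ 0.5847 -0.1338  0.015 ]
```

View pics/c1.png

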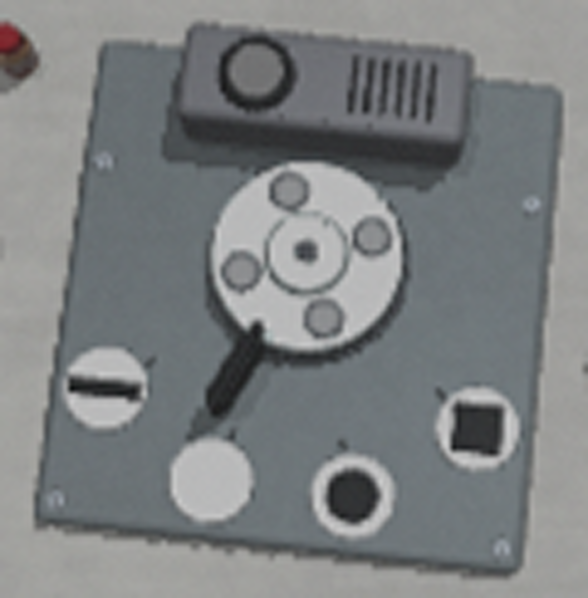

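The crop shows the labels at: slit (106,387), blank (211,479), dot (352,495), square (476,428). The hub is at (306,251) and the tab's top runs from (257,330) to (218,408). I'll fit the module pose to these.

```bash
cat >> h.py <<'E'
def c2p(u,v,u0=180,v0=135,k=4.9): return (u+.5)/k-.5+u0,(v+.5)/k-.5+v0
E
python3 - <<'E'
from h import *
from scipy.optimize import least_squares
L=np.array([ray("top",*c2p(*p),.025)[:2] for p in[(106,387),(211,479),(352,495),(476,428)]])
a=np.array([-.9,-.3,.3,.9])
f=lambda t:(t[:2]-.125*np.c_[np.cos(a+t[2]),np.sin(a+t[2])]-L).ravel()
s=least_squares(f,[.635,.046,0]);x,y,w=s.x;print(s.x,s.fun.reshape(4,2).round(4))
print("hub",ray("top",*c2p(306,251),.054))
i,o=[ray("top",*c2p(*p),.072)[:2] for p in[(257,330),(218,408)]]
print(i,o,[np.arctan2(y-p[1],x-p[0])-w for p in(i,o)],[np.hypot(*(p-[x,y])) for p in(i,o)], np.arctan2(*(i-o)[::-1])-w)
for q in(-.3,-.9):print(q,s.x[:2]-.075*np.array([np.cos(q+w),np.sin(q+w)]),q+w)
E
```

```text
[ 0.63857719  0.04582167 -0.12879675] [[ 0.0002  0.0007]
 [-0.0001  0.0004]
 [-0.0001 -0.0002]
 [ 0.     -0.0009]]
hub [0.63842121 0.04603429 0.054     ]
[0.59472555 0.07044644] [0.55604456 0.08996396] [np.float64(-0.38286863485074857), np.float64(-0.36233790915844954)] [np.float64(0.05029260164762559), np.float64(0.09359580890310092)] -0.3385054253428979
-0.3 [0.57036719 0.07700493] -0.4287967458364509
-0.9 [0.59988844 0.11007259] -1.0287967458364509
```

>>> send_rows --commands "1 -0.856 -0.803 0.05 0 0 0.2;1 -0.856 -0.803 0.05 0 0 0.2;1 -0.856 -0.803 0.05 0 0 0.2;1 -0.856 -0.803 0.05 0 0 0.2;1 -0.856 -0.803 0.05 0 0 0.2" --squeeze 20

```text
clock: 0.72
tool_pos: [0.3458, 0.3796, 0.2179]
eef_rot: [0.241, 0.971, -0.0, -0.0]
contact_force: [1.6, 1.3, -0.6]
grip_width: 0.0002
grip_force: 0.0
```

```bash
cat >> h.py <<'E'
C=np.array([.6386,.0458]);W=-.1288
def go(x,y,z,yaw):  # yaw of tool y axis, deg
    s=bot.sense();r=R.from_quat(s['eef_rot']);m=np.radians(yaw)
    Y=np.array([np.cos(m),np.sin(m),0]);Z=np.array([0,0,-1.]);X=np.cross(Y,Z)
    t=r.inv().apply(np.array([x,y,z])-s['tool_pos'])/.6
    w=(r.inv()*R.from_matrix(np.c_[X,Y,Z])).as_rotvec()/np.radians(60)
    Yn=r.as_matrix()[:,1]
    print("t",s['clock'],"pos",s['tool_pos'].round(4),"yaw",np.degrees(np.arctan2(Yn[1],Yn[0])).round(1),"F",np.round(s['contact_force'],1),"w",round(s['grip_width'],4));print("cmd",t.round(4),w.round(4))
def push(q,off,rad=.08,z=.045,yaw=None):
    th=q+W;d=np.array([np.cos(th),np.sin(th)]);n=np.array([-d[1],d[0]])
    p=C-rad*d-off*n; go(*p,z,np.degrees(np.arctan2(n[1],n[0])) if yaw is None else yaw)
E
python3 -c "
from h import *
go(.547,.045,.2,62)"
```

```text
t 0.725 pos [0.3458 0.3796 0.2179] yaw 62.1 F [ 1.6  1.3 -0.6] w 0.0002
cmd [-0.557  -0.3363  0.0298] [-0.     -0.0001  0.0023]
```

>>> send_rows --commands "1 -0.557 -0.336 0.03 0 0 0;1 -0.557 -0.336 0.03 0 0 0;1 -0.557 -0.336 0.03 0 0 0;1 -0.557 -0.336 0.03 0 0 0;1 -0.557 -0.336 0.03 0 0 0"

```text
clock: 1.35
tool_pos: [0.5067, 0.1123, 0.2036]
eef_rot: [0.241, 0.971, 0.0, 0.0]
contact_force: [1.4, 0.8, 0.3]
grip_width: 0.0001
grip_force: 0.0
```

```bash
python3 -c "
from h import *
go(.547,.045,.12,62)"
```

```text
t 1.35 pos [0.5067 0.1123 0.2036] yaw 62.2 F [1.4 0.8 0.3] w 0.0001
cmd [-0.1118 -0.0678  0.1393] [0.0002 0.     0.0026]
```

>>> send_rows --commands "1 -0.112 -0.068 0.04 0 0 0;1 -0.112 -0.068 0.1 0 0 0;1 -0.112 -0.068 0.14 0 0 0;1 -0.112 -0.068 0.14 0 0 0"

```text
clock: 1.85
tool_pos: [0.5452, 0.0461, 0.1181]
eef_rot: [0.241, 0.971, -0.001, -0.002]
contact_force: [0.2, 0.4, 0.3]
grip_width: 0.0001
grip_force: 0.0
```

```bash
python3 -c "
from h import *
go(.547,.045,.045,62)
crop('scene',150,100,350,250,4,'pics/c2.png')"
```

```text
t 1.85 pos [0.5452 0.0461 0.1181] yaw 62.1 F [0.2 0.4 0.3] w 0.0001
cmd [-3.800e-03  1.000e-04  1.218e-01] [-0.0027 -0.0023  0.0018]
```

View pics/c2.png

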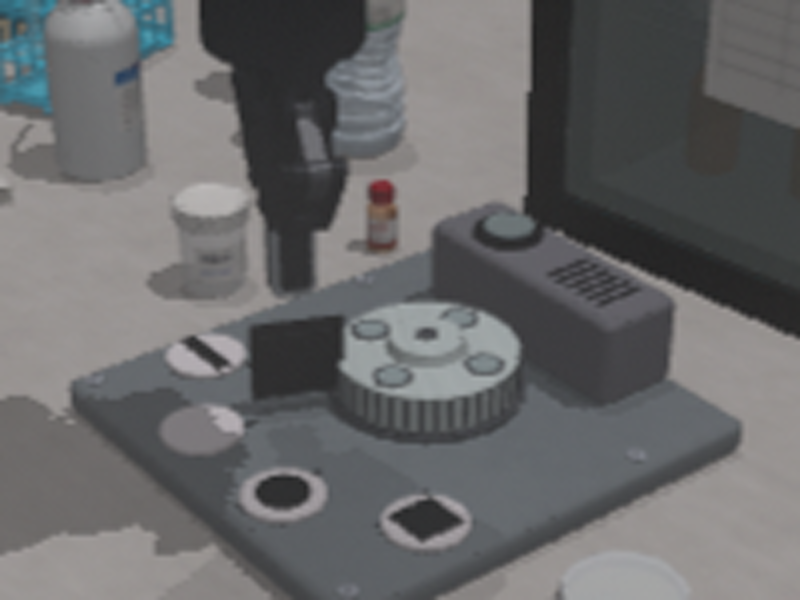

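The closed fingertips, at crop (290,285), hang above the plate on the near side of the tab, which is at (297,355). The way down is clear.

>>> send_rows --commands "1 0 0 0.06 0 0 0;1 0 0 0.121 0 0 0;1 0 0 0.121 0 0 0"

```text
clock: 2.28
tool_pos: [0.5456, 0.0469, 0.0465]
eef_rot: [0.24, 0.971, -0.001, -0.001]
contact_force: [1.0, -0.5, 0.9]
grip_width: -0.0001
grip_force: 0.0
```

```bash
python3 -c "
from h import *
for q in (-.36,-.5,-.65,-.78):push(q,.020)"
```

```text
t 2.275 pos [0.5456 0.0469 0.0465] yaw 62.2 F [ 1.  -0.5  0.9] w -0.0001
cmd [-0.0045  0.0378  0.0025] [-0.0015 -0.0018  0.0031]
t 2.275 pos [0.5456 0.0469 0.0465] yaw 62.2 F [ 1.  -0.5  0.9] w -0.0001
cmd [-0.0013  0.0568  0.0025] [-0.0016 -0.0017  0.1368]
t 2.275 pos [0.5456 0.0469 0.0465] yaw 62.2 F [ 1.  -0.5  0.9] w -0.0001
cmd [-0.0007  0.0774  0.0024] [-0.0017 -0.0015  0.28  ]
t 2.275 pos [0.5456 0.0469 0.0465] yaw 62.2 F [ 1.  -0.5  0.9] w -0.0001
cmd [-0.0027  0.0951  0.0024] [-0.0018 -0.0014  0.4041]
```

>>> send_rows --commands "1 -0.004 0.02 0.002 0 0 0;1 -0.003 0.038 0.002 0 0 0.03;1 -0.001 0.057 0.002 0 0 0.137;1 -0.001 0.077 0.002 0 0 0.28;1 -0.001 0.077 0.002 0 0 0.28"

```text
clock: 2.9
tool_pos: [0.57, 0.089, 0.0474]
eef_rot: [0.379, 0.926, 0.001, 0.001]
contact_force: [-0.5, 0.8, -1.2]
grip_width: 0.0
grip_force: 0.0
```

```bash
python3 -c "
from h import *
push(-.78,.02)
p,d=crop('scene',170,140,310,245,5.7,'pics/c3.png')"
```

```text
t 2.9 pos [0.57   0.089  0.0474] yaw 45.5 F [-0.5  0.8 -1.2] w 0.0
cmd [0.0046 0.0133 0.004 ] [0.0022 0.001  0.1261]
```

View pics/c3.png

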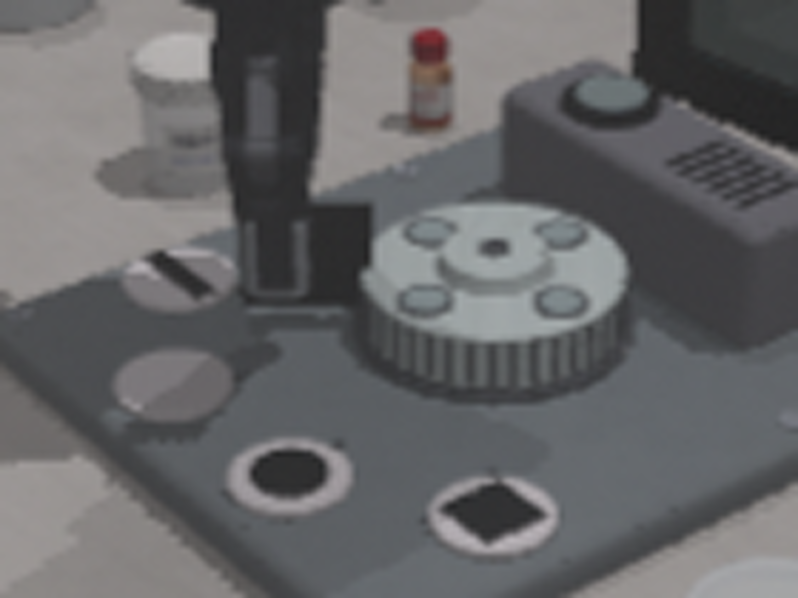

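The tab has turned with the fingertip pressed on it, and its inner top corner is at (372,203). I'll push to just short of the target, back off and measure from the top camera.

>>> send_rows --commands "1 0.005 0.008 0.003 0 0 0.06;1 0.005 0.013 0.004 0 0 0.126;1 0.005 0.013 0.004 0 0 0.126;1 0.005 -0.03 0.004 0 0 0.126;1 0.0 -0.09 0.004 0 0 0.126"

```text
clock: 3.58
tool_pos: [0.5306, 0.0486, 0.0438]
eef_rot: [0.438, 0.899, 0.0, 0.0]
contact_force: [0.5, -0.5, 0.0]
grip_width: -0.0002
grip_force: 0.0
```

>>> send_rows --commands "1 0 -0.09 0 0 0 0;1 0 -0.09 -0.05 0 0 0;1 0 -0.09 -0.05 0 0 0"

```text
clock: 3.95
tool_pos: [0.489, 0.0154, 0.0755]
eef_rot: [0.439, 0.898, 0.001, 0.001]
contact_force: [0.0, -0.5, -0.3]
grip_width: -0.0002
grip_force: 0.0
```

```bash
python3 -c "
from h import *
push(-.9,.03)
p,d=crop('top',180,135,300,257,4.9,'pics/c4.png')"
```

```text
t 3.95 pos [0.489  0.0154 0.0755] yaw 37.9 F [ 0.  -0.5 -0.3] w -0.0002
cmd [0.0252 0.1939 0.0515] [0.0036 0.0009 0.1145]
```

View pics/c4.png

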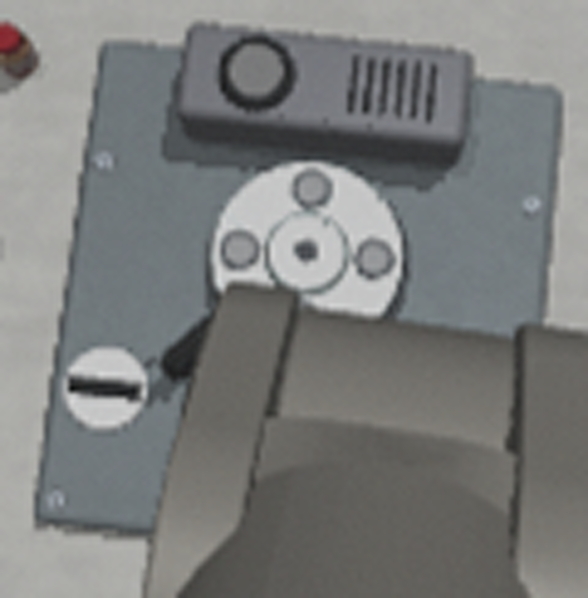

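The arm hides part of the tab. The holes are now at (312,188), (374,258) and (238,249), and the tab's outer tip is at about (174,367). I'll estimate q from these.

```bash
python3 - <<'E'
from h import *
B=[(290,191),(372,237),(241,270)];N=[(312,188),(374,258),(238,249)]
for b,n in zip(B,N):
    g=lambda p:(lambda v:np.arctan2(v[1],v[0]))(ray("top",*c2p(*p),.047)[:2]-C)
    print("dq",g(n)-g(b))
for p in[(174,367),(172,362),(177,371)]:
    v=C-ray("top",*c2p(*p),.072)[:2];print(np.arctan2(v[1],v[0])-W,np.hypot(*v))
push(-.78,.03); push(-.78,.02);push(-.9,.02)
E
```

```text
dq -0.3341285115334266
dq -0.3221694174055272
dq -0.31788270871252644
-0.6895766239314615 0.09032119249417125
-0.7178336653748567 0.08936184546517437
-0.6619812198557351 0.09065285180832727
t 4.0 pos [0.4888 0.0158 0.0745] yaw 37.9 F [0.1 0.5 0.5] w -0.0003
cmd [0.0193 0.1775 0.0497] [0.0027 0.0007 0.0002]
t 4.0 pos [0.4888 0.0158 0.0745] yaw 37.9 F [0.1 0.5 0.5] w -0.0003
cmd [0.0193 0.1942 0.0497] [0.0027 0.0007 0.0002]
t 4.0 pos [0.4888 0.0158 0.0745] yaw 37.9 F [0.1 0.5 0.5] w -0.0003
cmd [0.0223 0.2104 0.0498] [0.0027 0.0006 0.1148]
```

The tab is at q ≈ -0.685, so the effective offset from its mid-plane to the tool centre is about 12.5 mm. Next push goes toward -0.86.

```bash
python3 - <<'E'
from h import *
push(-.6,.025,yaw=31);push(-.69,.0125,yaw=31);push(-.86,.0125)
E
```

```text
t 4.0 pos [0.4888 0.0158 0.0745] yaw 37.9 F [0.1 0.5 0.5] w -0.0003
cmd [0.0097 0.1627 0.0496] [0.0027 0.0006 0.1157]
t 4.0 pos [0.4888 0.0158 0.0745] yaw 37.9 F [0.1 0.5 0.5] w -0.0003
cmd [0.0169 0.1948 0.0497] [0.0027 0.0006 0.1157]
t 4.0 pos [0.4888 0.0158 0.0745] yaw 37.9 F [0.1 0.5 0.5] w -0.0003
cmd [0.0205 0.2174 0.0498] [0.0027 0.0006 0.0766]
```

>>> send_rows --commands "1 0.01 0.08 0.05 0 0 0.077;1 0.01 0.163 0.05 0 0 0.077;1 0.017 0.19 0.05 0 0 0.077;1 0.0205 0.205 0.05 0 0 0.077;1 0.0205 0.2175 0.05 0 0 0.077"

```text
clock: 4.62
tool_pos: [0.5826, 0.1048, 0.0431]
eef_rot: [0.476, 0.879, -0.001, -0.001]
contact_force: [-3.0, -1.0, -1.5]
grip_width: 0.0001
grip_force: 1.2
```

>>> send_rows --commands "1 0 0 0 0 0 0;1 0 0 0 0 0 0"

```text
clock: 4.88
tool_pos: [0.5834, 0.1049, 0.0437]
eef_rot: [0.476, 0.879, 0.0, 0.0]
contact_force: [0.3, 0.1, 0.2]
grip_width: 0.0001
grip_force: 0.0
```

```bash
python3 - <<'E'
from h import *
push(-.86,.0125);push(-.9,.0125)
p,d=crop('top',180,135,300,257,4.9,'pics/c5.png')
E
```

```text
t 4.875 pos [0.5834 0.1049 0.0437] yaw 33.1 F [0.3 0.1 0.2] w 0.0001
cmd [ 0.0005  0.0018 -0.0022] [ 0.0004  0.     -0.0036]
t 4.875 pos [0.5834 0.1049 0.0437] yaw 33.1 F [0.3 0.1 0.2] w 0.0001
cmd [ 0.0012  0.0072 -0.0022] [0.0004 0.     0.0346]
```

View pics/c5.png

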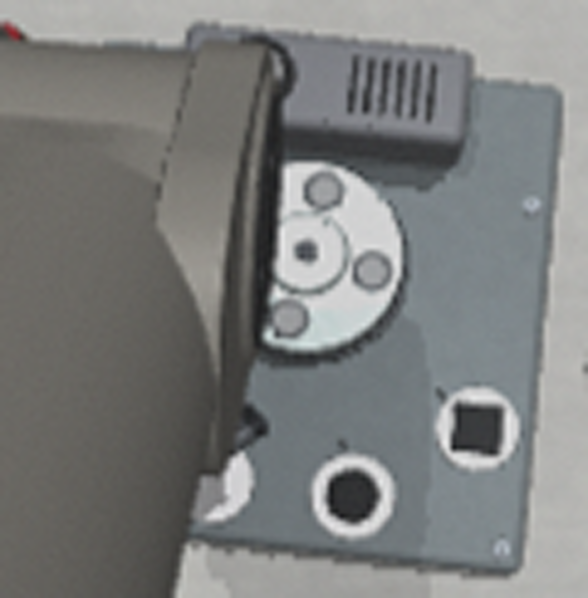

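The holes at (323,190), (372,271) and (290,319) give dq ≈ -0.506, so q ≈ -0.866. I'll push a little further, then clear the arm and look.

>>> send_rows --commands "1 0.001 0.004 -0.002 0 0 0.03;1 0.001 0.004 -0.002 0 0 0.03;1 0.001 -0.05 -0.002 0 0 0.03;1 0 -0.12 -0.002 0 0 0.03;1 0 -0.15 -0.1 0 0 0.03"

```text
clock: 5.55
tool_pos: [0.5046, 0.0546, 0.1015]
eef_rot: [0.49, 0.872, -0.003, -0.002]
contact_force: [1.9, 0.9, 1.1]
grip_width: 0.0002
grip_force: 0.0
```

>>> send_rows --commands "1 0.1 -0.1 -0.1 0 0 0;1 0.2 -0.15 -0.15 0 0 0;1 0.25 -0.2 -0.2 0 0 0;1 0.25 -0.25 -0.2 0 0 0;1 0.25 -0.25 -0.2 0 0 0"

```text
clock: 6.18
tool_pos: [0.3004, 0.1067, 0.2247]
eef_rot: [0.488, 0.873, 0.003, -0.0]
contact_force: [0.6, -0.5, 0.4]
grip_width: 0.0002
grip_force: 0.0
```

```bash
python3 - <<'E'
from h import *
push(-.9,.05)
p,d=crop('top',180,135,300,257,4.9,'pics/c6.png')
E
```

```text
t 6.175 pos [0.3004 0.1067 0.2247] yaw 31.5 F [ 0.6 -0.5  0.4] w 0.0002
cmd [-0.2482  0.344   0.3001] [ 0.004  -0.0031  0.0078]
```

View pics/c6.png

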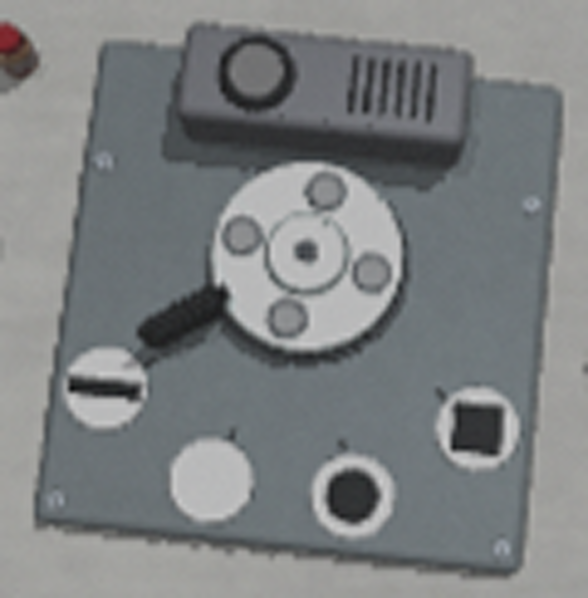

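The arm is clear. The tab's top runs from about (222,293) to (148,333), and the camera also sees its lower side face. I'll fit the tab as a projected box, checking the method on the holes.

```bash
python3 - <<'E'
from h import *
c=camera_info("top");Rc=R.from_quat(c['attitude']).as_matrix().T;K=c['intrinsics']
def proj(P): p=(K@Rc@(P-c['eye']).T).T;p=p[:,:2]/p[:,2:];return (p-[180,135]+.5)*4.9-.5
def mask(q):
    th=q+W;d=-np.array([np.cos(th),np.sin(th)]);n=np.array([-d[1],d[0]])
    P=np.array([[*(C+r*d+s*n),z] for r in(.052,.095) for s in(-.0055,.0055) for z in(.028,.072)])
    m=np.zeros((597,588),np.uint8);cv2.fillConvexPoly(m,cv2.convexHull(np.round(proj(P)*16).astype(np.int32)),1,shift=4);return m
qs=np.arange(-1.1,-.2,.005)
for f in("c1","c6"):
    g=cv2.imread(f"pics/{f}.png").max(2)[:597,:588]
    for t in(55,65,75):
        D=(g<t).astype(np.uint8);k,l,st,_=cv2.connectedComponentsWithStats(D)
        best=max(range(1,k),key=lambda i:(l==i)[280:410,130:270].sum());D=(l==best)
        io=[(mask(q)&D).sum()/(mask(q)|D).sum() for q in qs];i=np.argmax(io);print(f,t,D.sum(),qs[i].round(3),round(io[i],3),[round(io[j],3) for j in(i-4,i+4)])
H={"c1":[(290,191),(372,237),(323,318),(241,270)],"c6":[(325,190),(372,271),(288,318),(241,236)]}
A={f:[np.arctan2(*(ray("top",*c2p(*p),.047)[:2]-C)[::-1]) for p in H[f]] for f in H}
print("dq",np.subtract(A["c6"],A["c1"]))
E
```

```text
c1 55 2488 -0.4 0.735 [np.float64(0.73), np.float64(0.692)]
c1 65 3749 -0.4 0.596 [np.float64(0.594), np.float64(0.552)]
c1 75 4954 -0.405 0.508 [np.float64(0.496), np.float64(0.473)]
c6 55 2823 -0.94 0.752 [np.float64(0.741), np.float64(0.73)]
c6 65 4264 -0.94 0.62 [np.float64(0.608), np.float64(0.583)]
c6 75 5681 -0.935 0.557 [np.float64(0.517), np.float64(0.528)]
dq [-0.53031177 -0.52143891  5.76449844 -0.51610545]
```

The shadow contaminates that fit, so I'll use depth points on the tab's top face instead.

```bash
python3 - <<'E'
from h import *
def pts(n,d):
    c=camera_info(n);v,u=np.nonzero(d>0);z=d[v,u];K=c['intrinsics']
    P=np.c_[(u-K[0,2])/K[0,0]*z,(v-K[1,2])/K[1,1]*z,z];return P@R.from_quat(c['attitude']).as_matrix().T+c['eye']
def ana(n,d,name):
    P=pts(n,d);e=C-P[:,:2];r=np.hypot(*e.T);q=(np.arctan2(e[:,1],e[:,0])-W+np.pi)%(2*np.pi)-np.pi
    for lo,hi in((.066,.078),(.035,.066)):
        s=(r>.054)&(r<.094)&(P[:,2]>lo)&(P[:,2]<hi)&(abs(q)<1.2)
        if s.sum()<8: print(name,lo,s.sum());continue
        X=P[s,:2];m=X.mean(0);w=np.linalg.svd(X-m)[2][0];w*=np.sign(w[0])
        N=np.array([-w[1],w[0]]);res=(X-m)@N
        print(name,lo,s.sum(),"z",P[s,2].mean().round(4),"q mean",q[s].mean().round(4),"line",(np.arctan2(w[1],w[0])-W).round(4),"axis miss mm",(1e3*(C-m)@N).round(2),"spread",(1e3*np.ptp(res)).round(1))
ana("top",np.load("pics/top0.npy"),"top0");ana("scene",np.load("pics/scene0.npy"),"scene0")
for n in("top","scene"):
    d=np.mean([snapshot(n)[1] for _ in range(2)],0) ;ana(n,d,n+"1")
# blob centroid of near-black pixels
for f in("c1","c6"):
    g=cv2.imread(f"pics/{f}.png").max(2);w=np.clip(60-g.astype(float),0,None);k,l,st,ce=cv2.connectedComponentsWithStats((w>15).astype(np.uint8))
    for i in range(1,k):
        if st[i,4]>500:print(f,ce[i].round(1),st[i])
E
```

```text
top0 0.066 63 z 0.07 q mean -0.4037 line -0.4045 axis miss mm 0.06 spread 10.5
top0 0.035 35 z 0.0539 q mean -0.3727 line -0.4787 axis miss mm 7.74 spread 12.8
scene0 0.066 95 z 0.0707 q mean -0.3827 line -0.4046 axis miss mm 1.58 spread 13.1
scene0 0.035 242 z 0.0507 q mean -0.3463 line -0.4734 axis miss mm 9.17 spread 35.1
top1 0.066 67 z 0.0694 q mean -0.9594 line -0.9998 axis miss mm 2.89 spread 10.5
top1 0.035 45 z 0.05 q mean -0.9015 line -0.9891 axis miss mm 6.42 spread 10.4
scene1 0.066 85 z 0.0706 q mean -0.9098 line -0.9485 axis miss mm 2.78 spread 10.1
scene1 0.035 208 z 0.051 q mean -0.8746 line -0.9481 axis miss mm 5.24 spread 7.6
c1 [252.4  87.3] [221  48  70  60 766]
c1 [235.6 375.9] [ 208  326   58   90 1489]
c6 [252.4  87.4] [221  47  70  61 772]
c6 [184.4 319.4] [ 140  287   86   60 2076]
```

```bash
python3 - <<'E'
from h import *
H={"c1":[(290,191),(372,237),(323,318),(241,270)],"c6":[(325,190),(372,271),(288,318),(241,236)]}
for f in H:
    # refine by grey centroid of hole discs (darker than disc, ~27 px wide)
    g=cv2.cvtColor(cv2.imread(f"pics/{f}.png"),cv2.COLOR_BGR2GRAY).astype(float);Q=[]
    for u,v in H[f]:
        for _ in range(4):
            yy,xx=np.mgrid[int(v)-24:int(v)+25,int(u)-24:int(u)+25];m=np.hypot(xx-u,yy-v)<21
            w=np.where(m,np.clip(195-g[yy,xx],0,60),0);u,v=(w*xx).sum()/w.sum(),(w*yy).sum()/w.sum()
        Q.append((u,v))
    for nm,S in(("hand",H[f]),("fit",Q)):
        P=np.array([ray("top",*c2p(*p),.047)[:2] for p in S]);e=P-P.mean(0)
        a=np.arctan2(e[:,1],e[:,0])-W-np.pi/4
        print(f,nm,np.round(S,1).tolist() if nm=="fit" else "",P.mean(0),np.hypot(*e.T).round(4),"q",((a+.6+np.pi/4)%(np.pi/2)-np.pi/4-.6).round(3))
E
```

```text
c1 hand  [0.63847554 0.04598353] [0.0346 0.035  0.0348 0.0349] q [-0.418 -0.419 -0.423 -0.426]
c1 fit [[289.1, 191.2], [371.7, 237.1], [323.0, 318.2], [241.1, 270.6]] [0.63833766 0.04611898] [0.0347 0.035  0.0348 0.0347] q [-0.409 -0.416 -0.419 -0.42 ]
c6 hand  [0.6386108  0.04598172] [0.0351 0.0351 0.0351 0.0353] q [-0.947 -0.941 -0.943 -0.941]
c6 fit [[325.3, 191.2], [371.3, 272.1], [287.7, 318.0], [241.5, 235.8]] [0.63832473 0.04601307] [0.0348 0.0349 0.0349 0.0351] q [-0.955 -0.952 -0.949 -0.954]
```

The holes sit at ±45° to the tab, and everything puts q at about -0.945, roughly 0.04 past the target. I'll nudge it back from the +y side. The contact offset is now known to be about 19.5 mm.

```bash
python3 - <<'E'
from h import *
push(-.9,-.055,z=.2,yaw=31)
E
```

```text
t 6.425 pos [0.3028 0.1061 0.2231] yaw 31.3 F [-0.  -0.4 -0.1] w 0.0001
cmd [-0.2436  0.5183  0.0383] [-0.0007  0.0005  0.0049]
```

>>> send_rows --commands "1 -0.244 0.518 0.035 0 0 0;1 -0.244 0.518 0.035 0 0 0;1 -0.244 0.518 0.035 0 0 0;1 -0.244 0.518 0.035 0 0 0;1 -0.244 0.518 0.035 0 0 0"

```text
clock: 7.05
tool_pos: [0.605, 0.1381, 0.2024]
eef_rot: [0.489, 0.872, -0.002, 0.001]
contact_force: [-0.7, 2.1, 1.4]
grip_width: 0.0001
grip_force: 0.0
```

```bash
python3 - <<'E'
from h import *
push(-.9,-.055,z=.11,yaw=31)
E
```

```text
t 7.05 pos [0.605  0.1381 0.2024] yaw 31.4 F [-0.7  2.1  1.4] w 0.0001
cmd [-0.0272  0.0606  0.1538] [-0.0032  0.0029  0.0067]
```

>>> send_rows --commands "1 -0.027 0.06 0 0 0 0;1 -0.027 0.06 0.1 0 0 0;1 -0.027 0.06 0.15 0 0 0;1 -0.027 0.06 0.15 0 0 0"

```text
clock: 7.55
tool_pos: [0.6405, 0.1418, 0.1112]
eef_rot: [0.49, 0.872, -0.003, -0.001]
contact_force: [0.2, -0.4, 0.4]
grip_width: 0.0003
grip_force: 0.0
```

```bash
python3 - <<'E'
from h import *
push(-.9,-.055,z=.045,yaw=31)
E
```

```text
t 7.55 pos [0.6405 0.1418 0.1112] yaw 31.3 F [ 0.2 -0.4  0.4] w 0.0003
cmd [-0.0019  0.0072  0.1104] [-0.0062  0.0016  0.0052]
```

>>> send_rows --commands "1 0 0 0.06 0 0 0;1 0 0 0.11 0 0 0;1 0 0 0.11 0 0 0;1 0 0 0.11 0 0 0"

```text
clock: 8.05
tool_pos: [0.6425, 0.1431, 0.0506]
eef_rot: [0.49, 0.872, 0.0, 0.001]
contact_force: [0.1, -0.2, 0.4]
grip_width: 0.0001
grip_force: 0.0
```

```bash
python3 - <<'E'
from h import *
push(-.9,-.0195,yaw=31);push(-.945,-.0195,yaw=31)
E
```

```text
t 8.05 pos [0.6425 0.1431 0.0506] yaw 31.3 F [ 0.1 -0.2  0.4] w 0.0001
cmd [-0.002  -0.0568  0.0093] [0.0013 0.0012 0.0057]
t 8.05 pos [0.6425 0.1431 0.0506] yaw 31.3 F [ 0.1 -0.2  0.4] w 0.0001
cmd [-0.0036 -0.0508  0.0093] [0.0013 0.0012 0.0057]
```

>>> send_rows --commands "1 -0.002 -0.025 0.005 0 0 0;1 -0.002 -0.045 0.005 0 0 0;1 -0.002 -0.051 0.005 0 0 0;1 -0.002 -0.0545 0.005 0 0 0;1 -0.002 -0.0545 0.005 0 0 0"

```text
clock: 8.68
tool_pos: [0.614, 0.1255, 0.0461]
eef_rot: [0.49, 0.872, 0.0, 0.0]
contact_force: [-0.3, 0.1, 0.0]
grip_width: -0.0002
grip_force: 0.1
```

```bash
python3 - <<'E'
from h import *
push(-.9,-.0195,yaw=31)
p,d=crop('top',180,135,300,257,4.9,'pics/c7.png')
p,d=crop('scene',170,140,310,245,5.7,'pics/c8.png')
cv2.imwrite('pics/m.png',np.hstack([cv2.resize(cv2.imread('pics/c7.png')[130:380,180:430],(400,400)),cv2.resize(cv2.imread('pics/c8.png')[100:500,0:400],(400,400))]))
E
```

```text
t 8.675 pos [0.614  0.1255 0.0461] yaw 31.4 F [-0.3  0.1  0. ] w -0.0002
cmd [-0.0016 -0.001   0.0019] [ 0.0001 -0.      0.0061]
```

View pics/m.png

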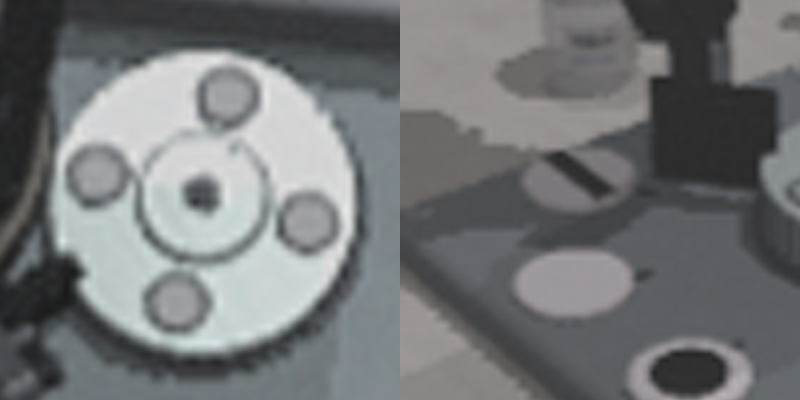

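Left panel: the holes are at (228,97), (308,222), (178,301) and (97,175). Right panel: the fingers are behind the tab. Now q from the holes, using the same fit.

```bash
cat >> h.py <<'E'
def qholes(f,H):
    g=cv2.cvtColor(cv2.imread(f),cv2.COLOR_BGR2GRAY).astype(float);Q=[]
    for u,v in H:
        for _ in range(4):
            yy,xx=np.mgrid[int(v)-24:int(v)+25,int(u)-24:int(u)+25];m=np.hypot(xx-u,yy-v)<21
            w=np.where(m,np.clip(195-g[yy,xx],0,60),0);u,v=(w*xx).sum()/w.sum(),(w*yy).sum()/w.sum()
        Q.append((u,v))
    for S in(H,Q):
        P=np.array([ray("top",*c2p(*p),.047)[:2] for p in S]);e=P-P.mean(0)
        a=np.arctan2(e[:,1],e[:,0])-W-np.pi/4;q=(a+.6+np.pi/4)%(np.pi/2)-np.pi/4-.6
        print("q",q.round(3),q.mean().round(4))
E
python3 - <<'E'
from h import *
qholes('pics/c7.png',[(322.5,190.6),(372.5,268.8),(291.3,318.1),(240.6,239.4)])
E
```

```text
q [-0.908 -0.901 -0.9   -0.896] -0.9015
q [-0.907 -0.9   -0.901 -0.895] -0.9006
```

q is about -0.90, which is the target. I'll back straight off, lift and check.

>>> send_rows --commands "1 0 0.03 0 0 0 0;1 0 0.055 0 0 0 0;1 0 0.055 -0.1 0 0 0;1 0 0.055 -0.2 0 0 0;1 0 0.055 -0.25 0 0 0"

```text
clock: 9.4
tool_pos: [0.6433, 0.1426, 0.1991]
eef_rot: [0.49, 0.872, 0.001, 0.001]
contact_force: [-0.5, 0.5, -0.6]
grip_width: -0.0002
grip_force: 0.0
```

>>> send_rows --commands "1 0.2 -0.4 0 0 0 0;1 0.2 -0.4 0 0 0 0;1 0.2 -0.4 0 0 0 0;1 0.2 -0.4 0 0 0 0;1 0.2 -0.4 0 0 0 0"

```text
clock: 10.02
tool_pos: [0.3728, 0.1203, 0.1957]
eef_rot: [0.489, 0.872, 0.0, -0.001]
contact_force: [-0.2, -0.2, 0.2]
grip_width: 0.0001
grip_force: 0.0
```

```bash
python3 - <<'E'
from h import *
p,d=crop('top',180,135,300,257,4.9,'pics/c9.png')
qholes('pics/c9.png',[(322.5,190.6),(372.5,268.8),(291.3,318.1),(240.6,239.4)])
cv2.imwrite('pics/f.png',cv2.resize(p[110:280,130:350,::-1],None,fx=3.5,fy=3.5,interpolation=cv2.INTER_CUBIC))
print(bot.sense()['tool_pos'])
E
```

```text
q [-0.908 -0.901 -0.9   -0.896] -0.9015
q [-0.907 -0.9   -0.901 -0.9  ] -0.9018
[0.37051653 0.11941848 0.19531037]
```

View pics/f.png

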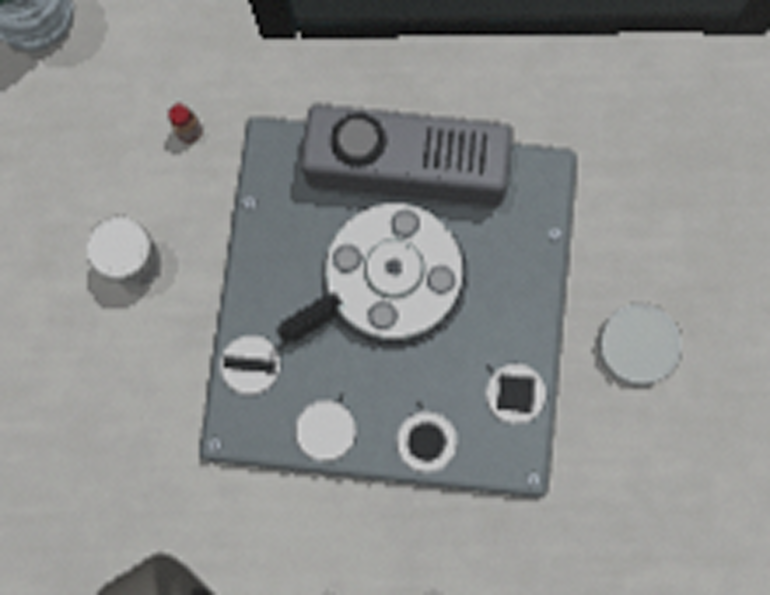

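The tab, from (335,300) to (285,333), points at the slit label at (250,363). The cup, bottle and dish stand where they were, and the arm is clear.

```bash
python3 -c "
from plant import bot
print(bot.sign_off())"
```

```text
the job is handed in; nothing more can be done
None
```

The tab points at the slit label (measured at about -0.90 rad, target -0.9) after one overshoot that I pushed back from the other side; the dish, cup and bottle were not disturbed, and the job was handed in at about 10 s on the clock.

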